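Slide the pinch bowl through the gap on the grill shelf

TASK

With the fingertips, gently push the pinch bowl along the shelf through the narrow gap between the glass jar and the grill press, from the right side to the left, until all of it stands clear beyond both of them and short of the tongs, within easy reach of whoever picks those up. Do not pinch, lift or tip the bowl, do not knock against the jar or the press, and leave everything else where it is; then take the hand away.

Things in the scene. Friction and masses are not known exactly. Their poses are not given: they have to be found in the camera images.
- bowl: yellow silicone pinch bowl, open at the top, round: 96 mm across its rim, 82 mm across its foot, 40 mm high, walls 4 mm, inner floor 5 mm above the shelf, inside about 84 mm wide; weighs roughly 90 g. Loose, standing on the shelf. Origin: centre of its underside.
- jar: squat thick glass jar with a steel screw-top lid, 100 mm in diameter, 65 mm high, closed. Stands fast on its rubber foot and cannot be moved. Origin: centre of its underside; its y axis is parallel to the press's y axis.
- press: cast aluminium grill press, fixed: plate 90 mm along x, 120 mm along y, 18 mm high, ribs to 23 mm, wooden bar handle along y, its top at 64 mm. Origin: centre of its underside. The jar stands off one of its long sides (which of the two is nearer the robot varies); the gap between them, 104 to 108 mm wide, runs along the press's y axis; +y points left, towards the tongs.
- tongs: stainless tongs, 250 mm long along x, 55 mm wide at the tips, 20 mm high, lying loose across the far (left) end of the way out of the gap. Origin: on the shelf, at the middle of its length; its y axis points away from the gap. Leave them alone.
- shaker: steel shaker, 46 mm across, 82 mm high, loose. Origin: centre of its underside. Leave alone.
- oil_bottle: green glass bottle, 62 mm across, 190 mm high, loose. Origin: centre of its underside. Leave alone.
- can: plain metal can, 68 mm across, 90 mm high, loose. Origin: centre of its underside. Leave alone.
- brush: basting brush lying on the shelf, loose. Leave alone.
- spatula: spatula lying on the shelf, loose. Leave alone.
There are look-alikes about, which are no part of the job. What is shaped like the press but blue or pink is not meant.

How it is judged (in metres and radians):
On the way:
1. the bowl is in the gap, between the jar and the press (horizontal distance between bowl and jar below 0.125 m and x of bowl in the frame of press between -0.115 and 0.115 m and y of bowl in the frame of press between -0.04 and 0.04 m), for 0.1 s.
At the end, for the whole second after the job is handed in: The bowl stands upright and at rest on the shelf, its whole width at least 5 mm beyond both the jar and the press, short of the tongs and opposite some part of their length (centre within 120 mm of their middle along their length); the tongs have not moved more than 10 mm (y of bowl in the frame of press above 0.113 m and y of bowl in the frame of jar above 0.103 m and y of bowl in the frame of tongs below -0.055 m and x of bowl in the frame of tongs between -0.12 and 0.12 m and height (world z) of bowl below 0.004 m and angle between bowl's own z axis and vertical below 0.08 rad and linear speed of bowl below 0.01 m/s and distance of tongs from where it was at the start of the episode below 0.01 m); the robot touches nothing.
It fails at once if the bowl is lifted off the shelf (underside more than 8 mm up) (height (world z) of bowl above 0.008 m).
It fails at once if the bowl is tipped (more than about 17 degrees) (angle between bowl's own z axis and vertical above 0.3 rad).
It fails at once if the bowl is pinched or shoved hard (more than 20 N from the fingers) (contact force between the fingers and bowl above 20 N).
It fails at once if the robot knocks against the jar or the press (more than 8 N) (contact force between any of the arm, the fingers and jar above 8 N or contact force between any of the arm, the fingers and press above 8 N).
It fails at once if the tongs are shifted more than 10 mm or another loose thing on the shelf more than 15 mm (distance of tongs from where it was at the start of the episode above 0.01 m or distance of any of shaker, oil_bottle, can, brush, spatula from where it was at the start of the episode above 0.015 m).
It also fails if it takes over 61 s, if anything falls off the work surface, if the arm or the gripper's body presses on something with over 40 N, if the wrist force passes 120 N, or if a joint passes its speed limit or range.

ROBOT

A 6-joint arm with a two-finger parallel gripper is mounted at the origin on the work surface. World frame = base frame: x ahead of the robot, y to its left, z up, the work surface at z = 0. Lengths are in mm, angles in rad, forces in N, time in s.
With the tool pointing down it reaches from about 300 to 775 mm from the base axis. Payload 14.6 kg.
Tool frame: the origin (TCP) lies midway between the tips of the shut fingers; the grasp point (between the pads) lies 19 mm behind it (manip.grip_depth is the distance from the TCP to the grasp point, in mm); x points along the fingers, y is the direction in which the jaws open and shut, and the axes are right-handed (so a half turn about x gives the same grasp; the last joint's range is limited). The gripper opens to 94 mm and grips with 3 to 60 N. Pads are 16 mm wide; open, the fingers measure 119 mm over their backs; the gripper's body (75 mm by 177 mm) begins 78 mm behind the grasp point.
Start: joints at [-1.341, 0.3, 1.521, -0, 1.321, -0.067], TCP at [160.847, -525.944, 205.446] pointing down, gripper open.
Joint ranges: [-3.03, 3.03], [-0.79, 2.21], [0.23, 2.52], [-1.04, 4.18], [0, 3.07], [-2.55, 2.55]. Speed limits (rad/s): [2.22, 2.22, 2.57, 3.14, 3.14, 3.14].

INTERFACE

Orientations are given as [roll, pitch, yaw] about the fixed x, y, z axes, in that order (R = Rz(yaw) Ry(pitch) Rx(roll)).
In Python, from cell import readout, cams, ticket, manip gives the robot as it stands. The module is installed in compiled form; this text tells all that it offers.
- The arm moves only by the tool apply_moves, never from a script. Its argument "plan" is one flat list of numbers, 7 for each row, row after row: the turn, a rotation vector about the tool's x, y, z in rad, then the shift along the tool's x, y, z in m, then the opening in per cent of the stroke, from 0 (shut) to 100 (fully open). In form: [wx, wy, wz, x, y, z, fingers, wx, wy, wz, x, y, z, fingers, ...]. A call has 1 to 5 rows; each row shifts and turns the commanded pose from where the row before left it, along the tool's axes as they then stand; what a row does not reach is not made up. A row lasts 1/8 s, in which the tool goes at most 62.5 mm and 10.7 degrees, less where a joint would pass 70% of its speed; a pose out of reach is approached as far as the arm can. A call with a gripper value outside its range is refused whole. The fingers move at their own pace and stop on an object; "force" is the grip in N (left out, the last holds). Time passes only in rows, so rows that do not move let the fingers close. It gives the time, the measured TCP pose, the force and the opening at its end, in the units of the state.
- readout.read_state(): the state, without advancing time (a new reading comes with each control period).
- cams.camera(name): name is "scene" or "top" or "wrist"; returns a dict with "image" (400x640x3 uint8, red, green, blue), "fovy" (degrees; the focal length in pixels is half the picture's height over the tangent of half this angle, whatever the lens; pixels are square), "cx", "cy" (the principal point, pixels), "D" ([k1, k2, p1, p2, k3] as OpenCV has them; the pictures are not rectified), "position" and "orientation" of the camera in the world; the wrist camera has in their place "T_tool_cam" (4x4, takes a point from camera to tool coordinates, whose origin is the TCP and whose axes are the tool frame's). Camera axes: x right, y down, z forward; pixel columns grow to the right and rows downward; lengths in mm; the calibration is good to about 2 mm. A picture is of the moment at which its call begins: read the wrist's pose just before it. There is no depth.
- ticket.sign_off(): hands the job in, once; it reports no verdict.
The state is a dict: "clock": time; "joints": joint angles; "qd": joint speeds; "effort": joint torques, N m; "eef_pos": TCP position; "eef_rot": TCP orientation; "wrist_force": force on the tool from outside, world axes, zero at the start; "moment": the same for the moment, N m; "finger_gap": finger opening in mm.
Only numpy, scipy, OpenCV 4.12 (cv2) and the standard library are available. Lean on these libraries where they do the work, as an engineer would, in place of code of your own. Each camera call takes 0.05 s, during which the arm holds its last target.

## Working session

There is one attempt and no reset: what is moved stays moved. The work goes in short steps, Python scripts to look and compute and a tool call to move; the robot and the scene stay as the last step left them, time stands still between calls to the robot, and variables do not carry over. Pictures are saved under pics/ and viewed, and the job is handed in when it is done.

Besides the shell and the picture viewer there is one more tool, called after "Request:" as name(argument=value, ...) on one line, values as JSON. apply_moves: Moves the arm, as the interface text tells. Its arguments: {"type":"object","properties":{"plan":{"type":"array","items":{"type":"number"}},"force":{"type":"number"}},"required":["plan"]}

```bash
mkdir -p pics
cat > h.py <<'E'
import numpy as np, cv2
from cell import readout, cams, ticket, manip
def save(n,c,s=1.25):
    im=c["image"][:,:,::-1]
    cv2.imwrite(f"pics/{n}.png",cv2.resize(im,None,fx=s,fy=s))
E
python3 - <<'E'
from h import *
print(readout.read_state())
for n in ["scene","top","wrist"]:
    c=cams.camera(n); save(n+"0",c); print(n,{k:v for k,v in c.items() if k!="image"})
    np.save(f"pics/{n}0.npy",c,allow_pickle=True)
E
```

```text
{'clock': 0.0, 'joints': array([-1.34057785e+00,  3.00483760e-01,  1.52155418e+00, -6.82434967e-06,
        1.32069860e+00, -6.66253486e-02]), 'qd': array([ 0.00124896,  0.00147212, -0.00159563, -0.00057987, -0.00019257,
       -0.00017693]), 'effort': array([-7.77921869e-04, -5.31808770e+01, -3.52731442e+01,  7.08282413e-02,
        2.46154441e-02, -1.17549002e-04]), 'eef_pos': array([ 160.80150196, -525.70519595,  204.89076494]), 'eef_rot': array([-1.63164313,  1.56965242,  1.80679504]), 'wrist_force': array([ 0.45614573, -0.50989871, -0.41367954]), 'moment': array([ 0.04940452,  0.02067745, -0.04786074]), 'finger_gap': 93.9329927812484}
scene {'fovy': 45.378560613256866, 'cx': 318.1255518078166, 'cy': 199.87109680573082, 'D': array([-0.08785675,  0.        ,  0.        ,  0.        ,  0.        ]), 'position': array([1274.03616441,  229.03077679, 1025.20802516]), 'orientation': array([-2.47551132,  0.01311635,  1.92718783])}
top {'fovy': 51.83070571117939, 'cx': 314.6164165911411, 'cy': 197.8735406656064, 'D': array([0.03050666, 0.        , 0.        , 0.        , 0.        ]), 'position': array([ 460.3367059 ,  -36.56808679, 1061.7576858 ]), 'orientation': array([-3.03851133, -0.02715989, -1.56936434])}
wrist {'fovy': 64.96659023402789, 'cx': 321.0613267412072, 'cy': 194.30704545413676, 'D': array([0.01980534, 0.        , 0.        , 0.        , 0.        ]), 'T_tool_cam': array([[-5.83693176e-05, -2.40770321e-01,  9.70582119e-01,
        -1.78515893e+02],
       [ 9.99999947e-01,  2.95877489e-04,  1.33536184e-04,
        -2.73015590e-02],
       [-3.19324950e-04,  9.70582075e-01,  2.40770291e-01,
        -6.88080337e+01],
       [ 0.00000000e+00,  0.00000000e+00,  0.00000000e+00,
         1.00000000e+00]])}
```

View pics/top0.png

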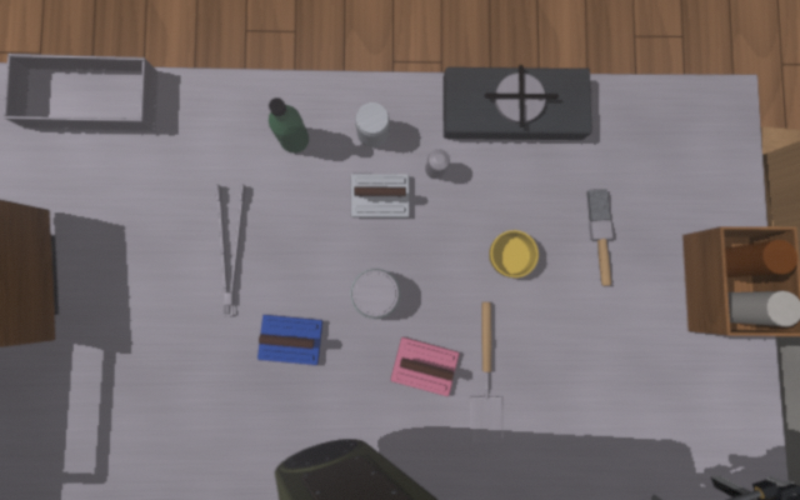

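View pics/scene0.png

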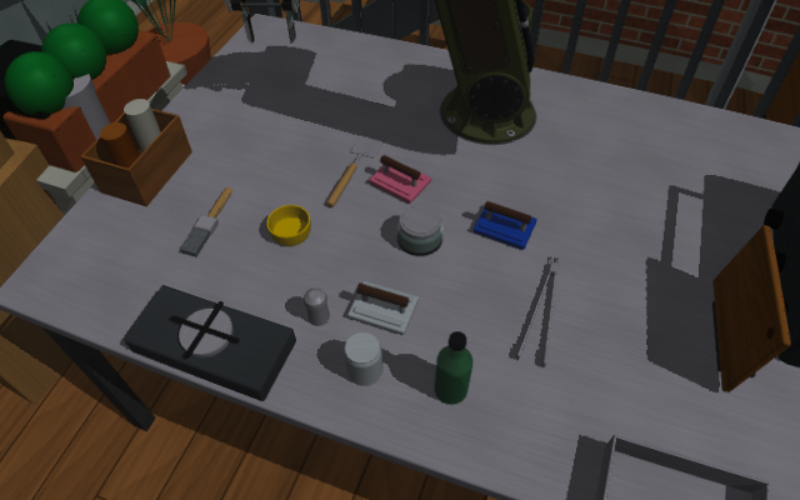

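View pics/wrist0.png

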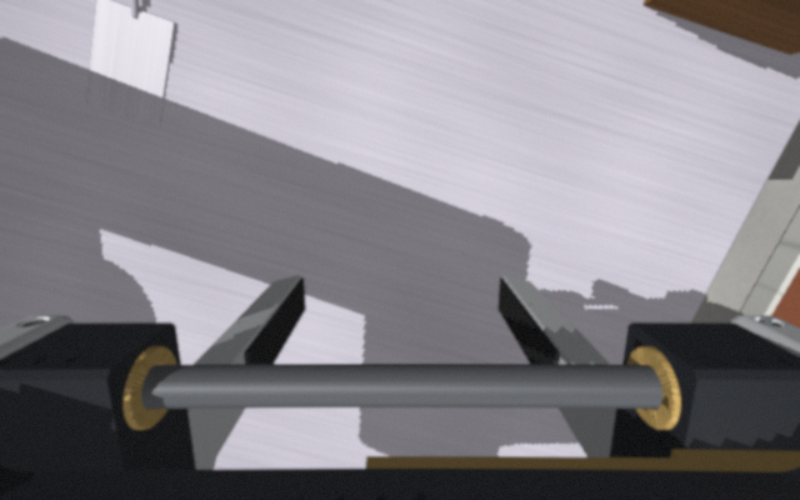

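The top view (800 px wide) shows the bowl at (514,254), the jar at (375,293), the silver press at (380,196) and the tongs around (232,250). Left in the picture is world +y. The scene view agrees. Next I'll measure them.

```bash
cat >> h.py <<'E'
from scipy.spatial.transform import Rotation as Rn
def rays(c,px,st=None):
    f=200/np.tan(np.radians(c["fovy"]/2)); K=np.array([[f,0,c["cx"]],[0,f,c["cy"]],[0,0,1]])
    u=cv2.undistortPoints(np.float64(px).reshape(-1,1,2),K,np.float64(c["D"])).reshape(-1,2)
    d=np.c_[u,np.ones(len(u))]
    if "position" in c:
        R=Rn.from_euler("xyz",c["orientation"]).as_matrix(); o=c["position"]
    else:
        Rt=Rn.from_euler("xyz",st["eef_rot"]).as_matrix(); T=c["T_tool_cam"]
        R=Rt@T[:3,:3]; o=st["eef_pos"]+Rt@T[:3,3]
    return o,d@R.T
def onz(c,px,z,st=None):
    o,d=rays(c,px,st); return o+d*((z-o[2])/d[:,2])[:,None]
def meet(c1,p1,c2,p2):
    o1,d1=rays(c1,[p1]);o2,d2=rays(c2,[p2]);d1=d1[0]/np.linalg.norm(d1);d2=d2[0]/np.linalg.norm(d2)
    s=np.linalg.lstsq(np.c_[d1,-d2],o2-o1,rcond=None)[0]
    a=o1+s[0]*d1;b=o2+s[1]*d2
    return (a+b)/2,np.linalg.norm(a-b)
def load(n): return np.load(f"pics/{n}.npy",allow_pickle=True).item()
E
python3 - <<'E'
from h import *
t=load("top0"); s=load("scene0")
# crops enlarged
im=t["image"][:,:,::-1]; cv2.imwrite("pics/c1.png",cv2.resize(im[120:280,160:440],None,fx=2.85,fy=2.85,interpolation=cv2.INTER_CUBIC))
im=s["image"][:,:,::-1]; cv2.imwrite("pics/c2.png",cv2.resize(im[110:300,200:460],None,fx=3,fy=3,interpolation=cv2.INTER_CUBIC))
for c in (t,s):
    h=cv2.cvtColor(c["image"],cv2.COLOR_RGB2HSV)
    m=cv2.inRange(h,(20,140,60),(35,255,255))
    k,l,st,ce=cv2.connectedComponentsWithStats(m)
    i=1+np.argmax(st[1:,4]); print(st[i],ce[i])
    cnt=max(cv2.findContours((l==i).astype(np.uint8),cv2.RETR_EXTERNAL,cv2.CHAIN_APPROX_NONE)[0],key=len)
    P=onz(c,cnt.reshape(-1,2),40)[:,:2]
    print("circ",cv2.minEnclosingCircle(P.astype(np.float32)),cv2.fitEllipse(P.astype(np.float32)))
E
```

```text
[403 191  20  28 348] [412.5        204.60344828]
circ ((550.5693359375, -304.40167236328125), 34.25032424926758) ((550.3756713867188, -309.1470642089844), (45.498870849609375, 63.77663040161133), 78.77819061279297)
[213 164  35  33 838] [230.81384248 179.34844869]
circ ((567.9644775390625, -302.904541015625), 59.130435943603516) ((564.4445190429688, -302.332275390625), (90.81624603271484, 116.62041473388672), 133.6110382080078)
```

View pics/c1.png

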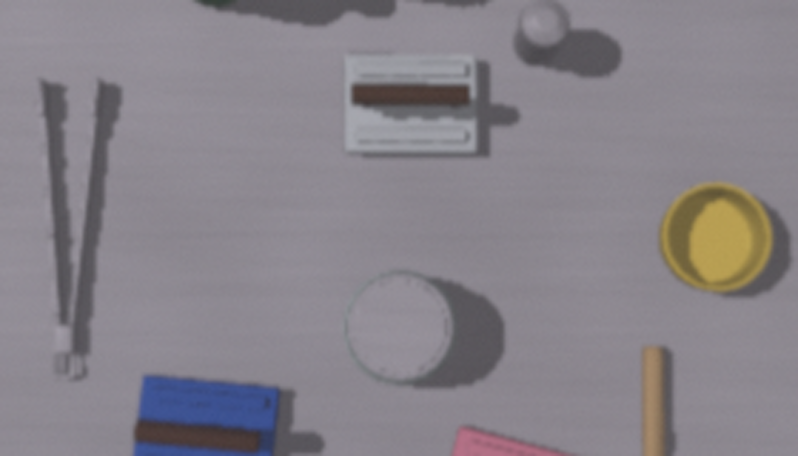

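View pics/c2.png

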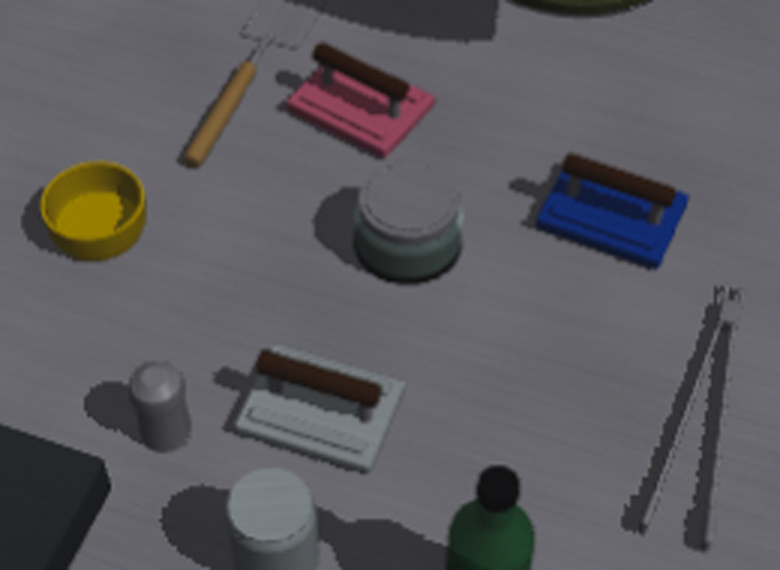

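Run:
```python
from h import *
t=load("top0"); s=load("scene0")
A=lambda x,y:((x+.5)/2.85-.5+160,(y+.5)/2.85-.5+120)
B=lambda x,y:((x+.5)/3-.5+200,(y+.5)/3-.5+110)
for c,lo in ((t,60),(s,60)):
    h=cv2.cvtColor(c["image"],cv2.COLOR_RGB2HSV)
    m=cv2.inRange(h,(15,lo,30),(38,255,255)); x0=(385,185,440,245) if c is t else (205,155,255,200)
    mm=np.zeros_like(m); mm[x0[1]:x0[3],x0[0]:x0[2]]=m[x0[1]:x0[3],x0[0]:x0[2]]
    cnt=max(cv2.findContours(mm,cv2.RETR_EXTERNAL,cv2.CHAIN_APPROX_NONE)[0],key=len)
    hull=cv2.convexHull(cnt).reshape(-1,2)
    P=onz(c,hull,40)[:,:2].astype(np.float32)
    print("bowl",cv2.boundingRect(cnt),cv2.minEnclosingCircle(P),cv2.fitEllipse(P))
# two-view heights
print("bowl rim ctr", meet(t,A(716,237),s,B(94,194)))
print("jar lid ctr", meet(t,A(399,327),s,B(411,200)))
print("jar lid edges z65", onz(t,[A(399,327),A(345,327),A(453,327),A(399,272),A(399,382)],65))
print("press corners", onz(t,[A(345,55),A(477,55),A(477,153),A(345,153)],18))
print("press corners 2v", meet(t,A(345,153),s,B(404,378)),meet(t,A(477,153),s,B(277,347)),meet(t,A(345,55),s,B(364,466)),meet(t,A(477,55),s,B(237,421)))
print("tongs", onz(t,[A(41,80),A(101,80),A(58,375),A(83,375)],15))
print("tongs tips s", onz(s,[B(640,525),B(705,545),B(716,290),B(738,293)],10))
print("shaker", onz(t,[A(543,25)],82), onz(s,[B(157,383)],75),"spat handle",onz(t,[A(652,348)],10), "pink near",onz(t,[A(462,428)],18),"blue",onz(t,[A(277,388),A(145,376)],18))
```

```text
bowl (391, 185, 40, 38) ((555.650634765625, -305.0645751953125), 50.19877243041992) ((554.743896484375, -305.68951416015625), (95.71212768554688, 100.11556243896484), 7.293910026550293)
bowl (213, 163, 36, 34) ((567.2368774414062, -302.90838623046875), 61.202796936035156) ((565.3438110351562, -302.0575256347656), (97.87871551513672, 123.38006591796875), 127.9747314453125)
bowl rim ctr (array([ 554.58027831, -305.34370883,   45.8572025 ]), np.float64(2.8142672324604514))
jar lid ctr (array([475.15009075, -28.26491554,  59.45147042]), np.float64(1.5031110025694168))
jar lid edges z65 [[474.83509248 -27.60072377  65.        ]
 [474.76637926  17.96938904  65.        ]
 [474.9153357  -73.29816795  65.        ]
 [521.3871917  -27.35358243  65.        ]
 [428.76254391 -27.85010685  65.        ]]
press corners [[720.82649199  22.93302049  18.        ]
 [721.83848195 -96.7365541   18.        ]
 [631.81211052 -96.6020931   18.        ]
 [631.10214661  22.09099968  18.        ]]
press corners 2v (array([631.27950812,  20.7568024 ,  19.43869382]), np.float64(2.639102220781643)) (array([632.93553
[... 190 characters left out ...]
00175909]), np.float64(1.3810264872909166))
tongs [[695.98034399 294.70082663  15.        ]
 [696.51122589 241.59971366  15.        ]
 [433.51193729 270.55982251  15.        ]
 [433.47454976 248.98903941  15.        ]]
tongs tips s [[694.54466069 239.59805569  10.        ]
 [694.60084001 292.11397834  10.        ]
 [442.42228348 248.34959925  10.        ]
 [439.06293143 267.60700922  10.        ]]
shaker [[ 732.40965797 -149.64100382   82.        ]] [[ 738.84393631 -152.18849299   75.        ]] spat handle [[ 457.42193464 -253.54433403   10.        ]] pink near [[387.28576392 -82.97296794  18.        ]] blue [[422.07504492  79.51983294  18.        ]
 [432.6070319  194.59449243  18.        ]]
```

```bash
cat >> h.py <<'E'
def goal(pos,tilt=0.0,yaw=0.0):
    # tool x down, y=+X world, z=-Y ; tilt: fingertips lean towards +y ; yaw about world z
    R0=np.array([[0,1,0],[0,0,-1],[-1,0,0]],float)
    R=Rn.from_euler("z",yaw).as_matrix()@Rn.from_euler("x",tilt).as_matrix()@R0
    return np.array(pos,float),R
def delta(pos,tilt=0,yaw=0,st=None):
    st=st or readout.read_state(); Rt=Rn.from_euler("xyz",st["eef_rot"]).as_matrix()
    p,R=goal(pos,tilt,yaw)
    rv=Rn.from_matrix(Rt.T@R).as_rotvec(); d=Rt.T@(p-st["eef_pos"])
    return rv,d/1000,Rt
E
python3 - <<'E'
from h import *
rv,d,Rt=delta([548,-385,120],np.radians(10)); print(rv,d); print(Rt)
p,R=goal([0,0,0],.17); print(R)
E
```

```text
[-1.27064152  0.1496242  -0.11042303] [ 0.08506675 -0.0212888  -0.41143717]
[[-2.13545433e-04  2.92448616e-01 -9.56281215e-01]
 [ 8.73139047e-04 -9.56280817e-01 -2.92448689e-01]
 [-9.99999596e-01 -8.97417550e-04 -5.11389040e-05]]
[[ 0.          1.          0.        ]
 [ 0.16918235  0.         -0.98558477]
 [-0.98558477  0.         -0.16918235]]
```

Request:
apply_moves(plan=[-0.182,0,0,0,0,0,48,-0.182,0,0,0,0,0,48,-0.182,0,0,0,0,0,48,-0.182,0,0,0,0,0,48,-0.182,0,0,0,0,0,48])

```text
clock: 0.78
eef_pos: [160.8, -525.8, 205.2]
eef_rot: [-2.543, 1.57, 1.811]
wrist_force: [-0.6, 0.4, -0.0]
finger_gap: 47.7
```

Request:
apply_moves(plan=[-0.182,0,0,0,0,0,48,-0.182,0,0,0,0,0,48])

```text
clock: 1.02
eef_pos: [160.8, -525.8, 205.2]
eef_rot: [-2.986, 1.57, 1.733]
wrist_force: [0.4, 0.6, -0.1]
finger_gap: 44.6
```

Run:
```python
from h import *
s=readout.read_state();print(s["clock"],s["joints"],s["eef_pos"],s["finger_gap"],s["wrist_force"])
print(delta([548,-385,120],np.radians(10)))
```

```text
1.025 [-1.34061402e+00  3.00174858e-01  1.52126208e+00  3.87223245e-05
  1.32070433e+00 -1.34661209e+00] [ 160.82298301 -525.83147594  205.18381407] 44.58291634882793 [ 0.35328144  0.58708948 -0.13767234]
(array([0.00596563, 0.17398943, 0.00060938]), array([ 0.08522591,  0.38802071, -0.13846408]), array([[-8.86410214e-05,  9.99982065e-01,  5.98841594e-03],
       [ 5.42704495e-04,  5.98846318e-03, -9.99981922e-01],
       [-9.99999849e-01, -8.53894787e-05, -5.43225585e-04]]))
```

Request:
apply_moves(plan=[0.006,0,0,0,0.055,-0.02,48,0,0,0,0,0.055,-0.02,48,0,0,0,0,0.055,-0.02,48,0,0,0,0,0.055,-0.02,48,0,0,0,0,0.055,-0.02,48])

```text
clock: 1.65
eef_pos: [438.0, -426.3, 205.3]
eef_rot: [-2.253, 1.571, 2.454]
wrist_force: [-0.2, -0.5, 0.3]
finger_gap: 45.5
```

Request:
apply_moves(plan=[0,0,0,0,0.055,-0.02,48,0,0,0,0,0.055,-0.018,48,0,0.174,0,0,0,0,48,0,0,0,0,0,0,48])

```text
clock: 2.15
eef_pos: [546.2, -391.0, 203.6]
eef_rot: [-3.131, 1.395, 1.573]
wrist_force: [-0.2, 0.3, -0.5]
finger_gap: 45.5
```

Run:
```python
from h import *
s=readout.read_state();print(s["clock"],s["joints"],s["eef_pos"],s["finger_gap"],s["wrist_force"])
print(delta([548,-385,120],np.radians(10)))
c=cams.camera("wrist"); c["st"]=s; np.save("pics/w1.npy",c,allow_pickle=True); save("w1",c)
c=cams.camera("top"); save("t1",c)
```

```text
2.15 [-0.72843492  0.65584357  1.01931221  0.13066171  1.58444859 -0.72693726] [ 546.21210227 -390.98132179  203.64071592] 45.5276589758339 [-0.18725724  0.28248407 -0.46075718]
(array([-0.00748142, -0.00137433,  0.00047425]), array([0.08339586, 0.00189242, 0.00873446]), array([[-4.69103918e-04,  9.99971902e-01, -7.48167292e-03],
       [ 1.75003180e-01, -7.28412315e-03, -9.84540923e-01],
       [-9.84567756e-01, -1.77116856e-03, -1.74994846e-01]]))
```

View pics/w1.png

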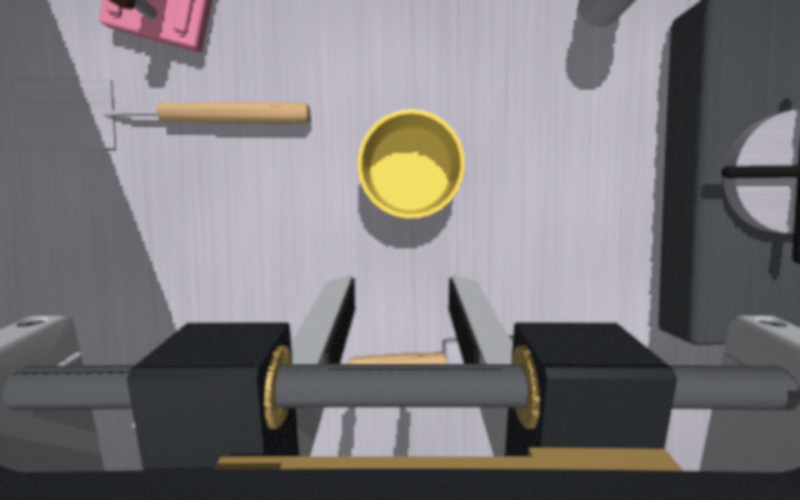

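View pics/t1.png

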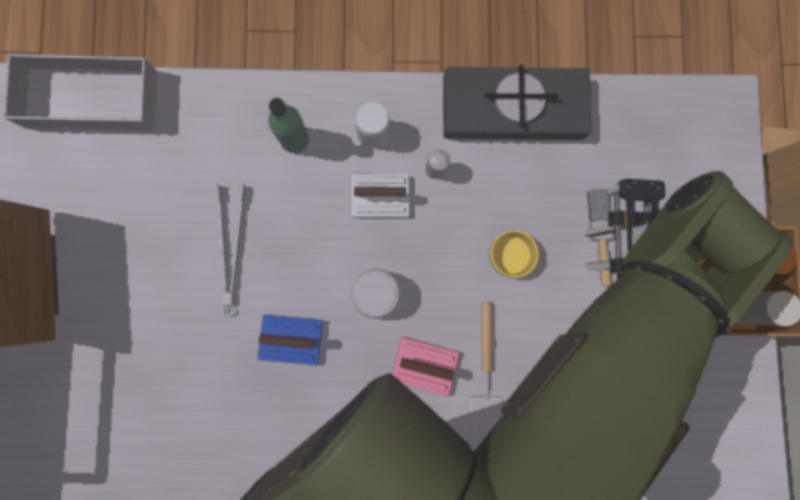

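Run:
```python
from h import *
c=load("w1"); st=c["st"]
h=cv2.cvtColor(c["image"],cv2.COLOR_RGB2HSV)
m=cv2.inRange(h,(20,110,60),(35,255,255)); m[:80]=0;m[180:]=0;m[:,:280]=0
cnt=max(cv2.findContours(m,cv2.RETR_EXTERNAL,cv2.CHAIN_APPROX_NONE)[0],key=len)
P=onz(c,cv2.convexHull(cnt).reshape(-1,2),40,st)[:,:2].astype(np.float32)
print(cv2.boundingRect(cnt),cv2.minEnclosingCircle(P),cv2.fitEllipse(P))
print(delta([552,-387,14],np.radians(10)))
```

```text
(287, 88, 84, 87) ((553.8751220703125, -308.3151550292969), 47.27878952026367) ((553.823486328125, -308.3507385253906), (93.64927673339844, 94.39276123046875), 169.09609985351562)
(array([-0.00711428,  0.00244099, -0.00038311]), array([0.18858089, 0.00600923, 0.02928497]), array([[ 3.74418775e-04,  9.99974620e-01, -7.11468527e-03],
       [ 1.71242419e-01, -7.07370895e-03, -9.85203530e-01],
       [-9.85228853e-01, -8.49457219e-04, -1.71240722e-01]]))
```

The wrist view puts the bowl at (554, -308) and the top view at (555, -306), so the two agree. Next I'll lower the fingers behind it.

Request:
apply_moves(plan=[-0.007,0,0,0.045,0.0015,0.007,48,0,0,0,0.045,0.0015,0.007,48,0,0,0,0.045,0.0015,0.007,48,0,0,0,0.04,0.0015,0.007,48,0,0,0,0.012,0,0.001,48])

```text
clock: 2.88
eef_pos: [551.8, -385.2, 14.4]
eef_rot: [-3.134, 1.396, 1.579]
wrist_force: [0.2, -0.2, -0.1]
finger_gap: 45.1
```

Run:
```python
from h import *
s=readout.read_state();print(s["clock"],s["eef_pos"],s["finger_gap"],s["wrist_force"])
print(delta([556,-361,14],np.radians(10))[:2])
c=cams.camera("wrist"); c["st"]=s; np.save("pics/w2.npy",c,allow_pickle=True); save("w2",c)
```

```text
2.875 [ 551.76935165 -385.20323026   14.44153426] 45.077196186775474 [ 0.23921119 -0.18076883 -0.12137474]
(array([1.01115548e-03, 9.03380324e-05, 1.48206510e-03]), array([ 0.00462923,  0.00426154, -0.02375498]))
```

View pics/w2.png

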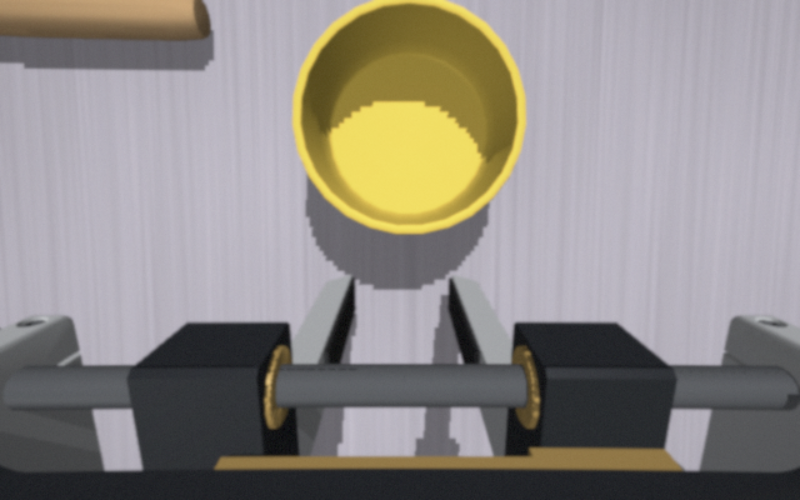

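The bowl is centred at (409,115), between the fingertips, whose tips are at (350,280) and (455,280). I'll make contact slowly.

Request:
apply_moves(plan=[0,0,0,0.003,0.002,-0.016,48,0,0,0,0.001,0.001,-0.006,48,0,0,0,0.001,0.001,-0.006,48,0,0,0,0.001,0.001,-0.006,48,0,0,0,0.001,0.001,-0.006,48])

```text
clock: 3.55
eef_pos: [558.8, -345.3, 16.5]
eef_rot: [3.133, 1.397, 1.563]
wrist_force: [-0.3, -2.2, 0.9]
finger_gap: 45.0
```

Request:
apply_moves(plan=[0,0,0,0.001,0.001,-0.006,48,0,0,0,0.001,0.001,-0.006,48,0,0,0,0.001,0.001,-0.006,48,0,0,0,0.001,0.001,-0.006,48,0,0,0,0.001,0.001,-0.006,48])

```text
clock: 4.18
eef_pos: [563.7, -314.6, 16.5]
eef_rot: [3.135, 1.397, 1.565]
wrist_force: [0.3, -1.1, 0.5]
finger_gap: 44.8
```

Run:
```python
from h import *
s=readout.read_state();print(s["clock"],s["eef_pos"],s["finger_gap"],s["wrist_force"])
print(delta([578,-230,14],np.radians(10))[:2])
c=cams.camera("wrist"); c["st"]=s; np.save("pics/w3.npy",c,allow_pickle=True); save("w3",c)
```

```text
4.175 [ 563.69172678 -314.63505877   16.50023896] 44.77864829604366 [ 0.345812  -1.1141856  0.4545556]
(array([ 0.00108241,  0.00041508, -0.0009213 ]), array([ 0.01713778,  0.01438222, -0.08290669]))
```

View pics/w3.png

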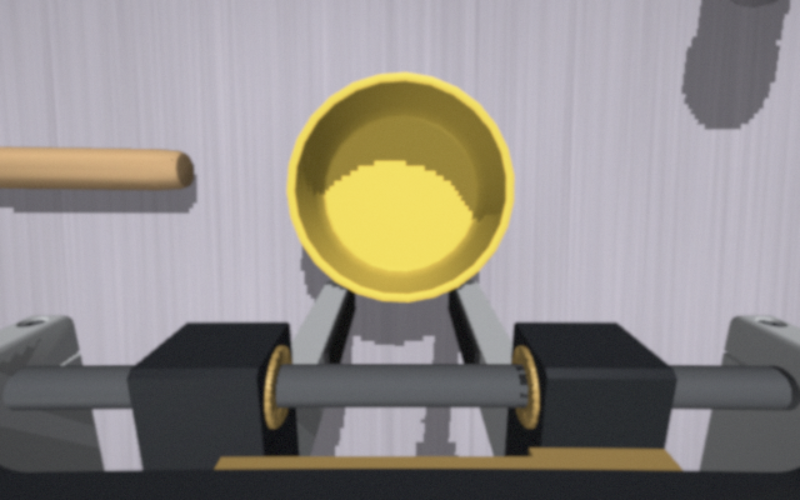

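Request:
apply_moves(plan=[0,0,0,0.0018,0.0014,-0.008,48,0,0,0,0.0018,0.0014,-0.008,48,0,0,0,0.0018,0.0014,-0.008,48,0,0,0,0.0018,0.0014,-0.008,48,0,0,0,0.0018,0.0014,-0.008,48])

```text
clock: 4.85
eef_pos: [570.7, -273.5, 14.6]
eef_rot: [3.134, 1.397, 1.565]
wrist_force: [-0.6, 0.1, -0.2]
finger_gap: 45.0
```

Request:
apply_moves(plan=[0,0,0,0.0018,0.0014,-0.008,48,0,0,0,0.0018,0.0014,-0.008,48,0,0,0,0.0018,0.0014,-0.008,48,0,0,0,0.0018,0.0014,-0.008,48,0,0,0,0.0014,0,-0.008,48])

```text
clock: 5.48
eef_pos: [576.3, -232.7, 13.0]
eef_rot: [3.135, 1.397, 1.565]
wrist_force: [-1.0, -0.5, -0.1]
finger_gap: 45.2
```

```bash
cat >> h.py <<'E'
def bowlw(c,st,z=40):
    h=cv2.cvtColor(c["image"],cv2.COLOR_RGB2HSV)
    m=cv2.inRange(h,(20,110,60),(35,255,255)); m[246:]=0;m[:,:220]=0;m[:,430:]=0
    cnt=max(cv2.findContours(m,cv2.RETR_EXTERNAL,cv2.CHAIN_APPROX_NONE)[0],key=len)
    P=onz(c,cv2.convexHull(cnt).reshape(-1,2),z,st)[:,:2].astype(np.float32)
    return cv2.minEnclosingCircle(P)
E
python3 - <<'E'
from h import *
s=readout.read_state();print(s["clock"],s["eef_pos"],s["finger_gap"],s["wrist_force"])
print(delta([578,-230,14],np.radians(10))[:2])
c=cams.camera("wrist"); c["st"]=s; np.save("pics/w4.npy",c,allow_pickle=True); save("w4",c)
print(bowlw(load("w3"),load("w3")["st"]),bowlw(c,s))
c=cams.camera("top"); save("t4",c); np.save("pics/t4.npy",c,allow_pickle=True)
E
```

```text
5.475 [ 576.26871283 -232.66772713   13.04602717] 45.15637018944246 [-1.02242239 -0.526232   -0.13112112]
(array([ 0.00113489,  0.00050422, -0.00104391]), array([-0.00047583,  0.00173495, -0.00279065]))
((562.5382080078125, -266.8326416015625), 47.491600036621094) ((574.9414672851562, -185.40895080566406), 47.45824432373047)
```

View pics/w4.png

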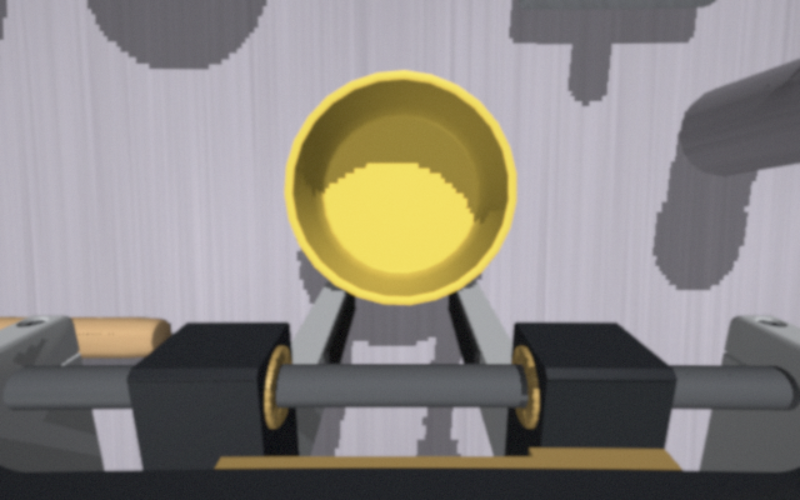

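View pics/t4.png

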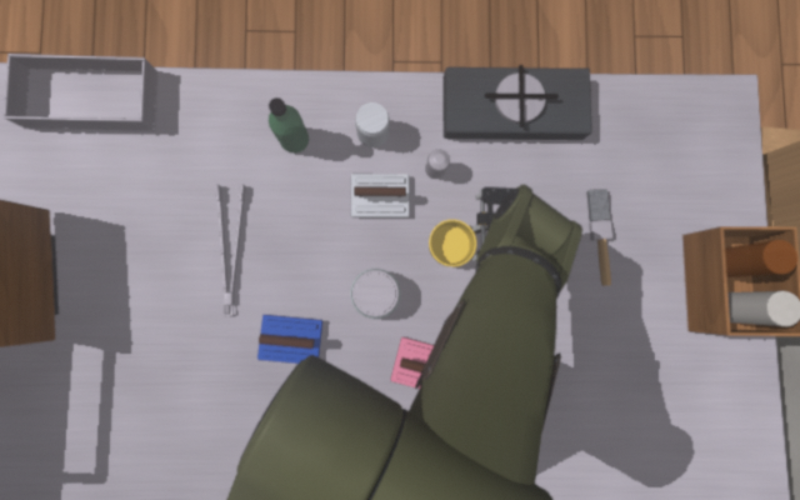

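The bowl sits well in the cradle, at world (575, -185). I'll advance a little, then measure the gap's edges with the wrist camera before entering.

Request:
apply_moves(plan=[0,0,0,0.0012,0.0008,-0.007,48,0,0,0,0.0012,0.0008,-0.007,48,0,0,0,0.0012,0.0008,-0.007,48])

```text
clock: 5.95
eef_pos: [578.6, -211.4, 13.2]
eef_rot: [3.135, 1.397, 1.565]
wrist_force: [0.1, -0.4, -0.4]
finger_gap: 44.9
```

Run:
```python
from h import *
s=readout.read_state();print(s["clock"],s["eef_pos"],s["finger_gap"],s["wrist_force"])
c=cams.camera("wrist"); c["st"]=s; np.save("pics/w5.npy",c,allow_pickle=True); save("w5",c)
print(bowlw(c,s))
t=load("t4")
im=t["image"][:,:,::-1]; cv2.imwrite("pics/c5.png",cv2.resize(im[130:265,270:400],None,fx=4.4,fy=4.4,interpolation=cv2.INTER_CUBIC))
```

```text
5.95 [ 578.6249727  -211.4176096    13.17561093] 44.94207075610185 [ 0.08310397 -0.37734855 -0.42094438]
((577.2050170898438, -164.02914428710938), 47.40373992919922)
```

View pics/w5.png

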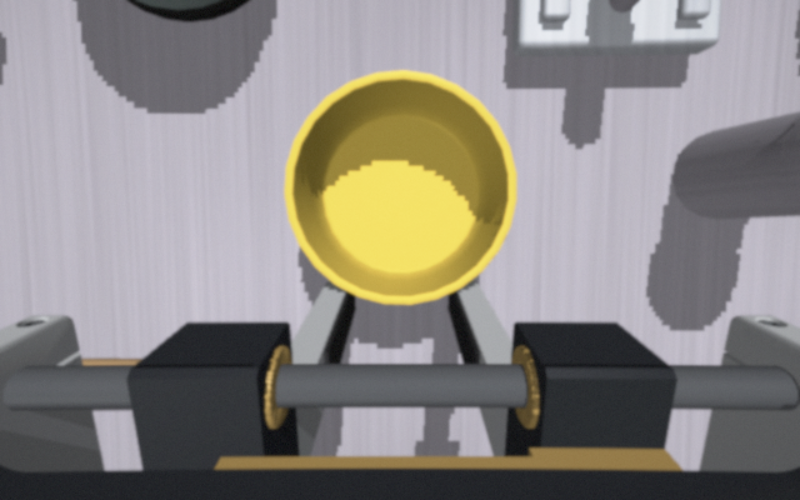

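View pics/c5.png

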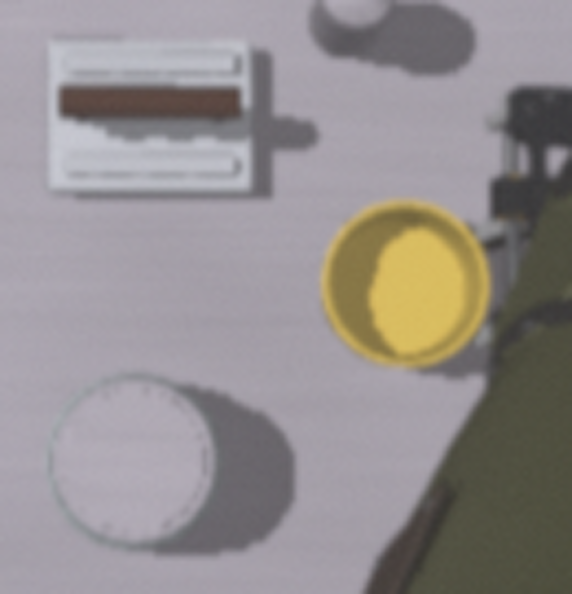

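Run:
```python
from h import *
c=load("w5");st=c["st"]
im=c["image"][:,:,::-1]; cv2.imwrite("pics/c6.png",np.vstack([cv2.resize(im[0:50,395:595],None,fx=4,fy=4,interpolation=cv2.INTER_CUBIC),cv2.resize(im[0:50,60:260],None,fx=4,fy=4,interpolation=cv2.INTER_CUBIC)]))
W=lambda x,y:(x/1.25-.1,y/1.25-.1)
for z in (0,18): print(z,onz(c,[W(520,50),W(518,44),W(717,40)],z,st))
print("jar front",onz(c,[W(188,20)],0,st),onz(c,[W(188,20)],5,st))
```

```text
0 [[636.22383367 -92.50390328   0.        ]
 [635.16131988 -89.66104506   0.        ]
 [731.66364437 -88.5870635    0.        ]]
18 [[630.96534416 -99.80280795  18.        ]
 [629.99795424 -97.21446285  18.        ]
 [717.86069677 -96.23663183  18.        ]]
jar front [[473.61547069 -79.12342845   0.        ]] [[476.19863189 -81.48365651   5.        ]]
```

View pics/c6.png

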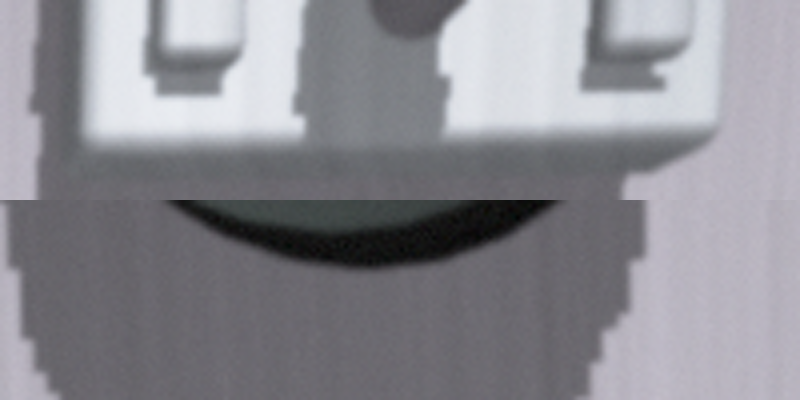

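Both views put the press's near face at x≈631 and the jar's edge at x≈524.5. The mid-line is therefore x≈578, and the bowl is at 577.2. I'll push straight in.

Request:
apply_moves(plan=[0,0,0,0.0013,0.0004,-0.007,48,0,0,0,0.0013,0.0002,-0.007,48,0,0,0,0.0013,0,-0.007,48,0,0,0,0.0013,0,-0.007,48,0,0,0,0.0013,0,-0.007,48])

```text
clock: 6.62
eef_pos: [579.2, -175.9, 12.9]
eef_rot: [3.134, 1.397, 1.564]
wrist_force: [-0.7, -1.6, 0.9]
finger_gap: 44.9
```

Run:
```python
from h import *
s=readout.read_state();print(s["clock"],s["eef_pos"],s["finger_gap"],s["wrist_force"])
c=cams.camera("wrist"); c["st"]=s; np.save("pics/w6.npy",c,allow_pickle=True); save("w6",c)
print(bowlw(c,s))
```

```text
6.625 [ 579.16705276 -175.87127393   12.90315708] 44.89063548271327 [-0.65172843 -1.62535037  0.88708964]
((577.9518432617188, -128.66319274902344), 47.518436431884766)
```

View pics/w6.png

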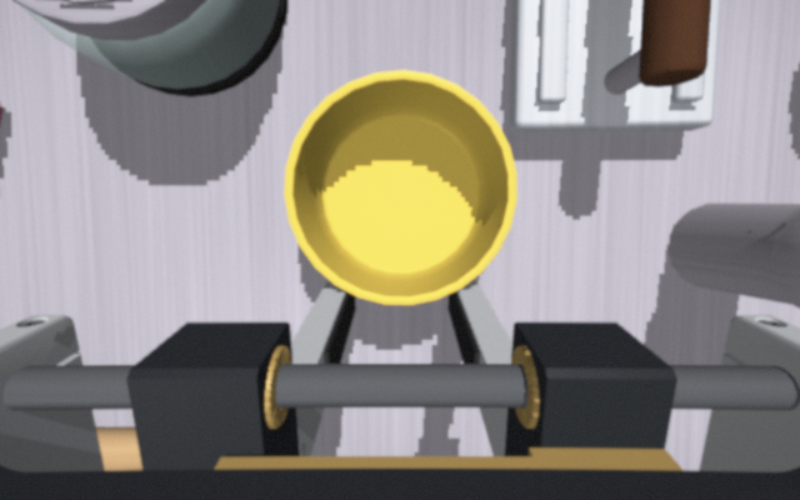

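Run:
```python
from h import *
c=load("w6");st=c["st"]
W=lambda x,y:(x/1.25-.1,y/1.25-.1)
for z in (0,5,25): print(z,onz(c,[W(287,4),W(190,96)],z,st)[:,:2])
print(onz(c,[W(517,125),W(517,30),W(711,123)],18,st)[:,:2])
```

```text
0 [[522.46528785 -35.78282077]
 [473.62392683 -79.64319399]]
5 [[523.84850657 -38.33983313]
 [476.22344063 -81.10795268]]
25 [[529.38138145 -48.56788257]
 [486.62149582 -86.96698741]]
[[630.94004801 -97.24287803]
 [629.83675522 -55.7868463 ]
 [718.01416818 -96.74572584]]
```

Clearances read about 6 mm on the jar side and 5 mm on the press side. I'll continue with a slight trim towards the jar.

Request:
apply_moves(plan=[0,0,0,0.0012,-0.0003,-0.007,48,0,0,0,0.0012,-0.0003,-0.007,48,0,0,0,0.0012,-0.0001,-0.007,48,0,0,0,0.0012,0,-0.007,48,0,0,0,0.0012,0,-0.007,48])

```text
clock: 7.3
eef_pos: [578.4, -140.3, 13.0]
eef_rot: [3.135, 1.397, 1.565]
wrist_force: [-0.5, 0.1, 0.4]
finger_gap: 45.1
```

Run:
```python
from h import *
s=readout.read_state();print(s["clock"],s["eef_pos"],s["finger_gap"],s["wrist_force"])
c=cams.camera("wrist"); c["st"]=s; np.save("pics/w7.npy",c,allow_pickle=True); save("w7",c)
print(bowlw(c,s))
c=cams.camera("scene"); im=c["image"][:,:,::-1]; cv2.imwrite("pics/s7.png",cv2.resize(im[110:300,200:460],None,fx=3,fy=3,interpolation=cv2.INTER_CUBIC))
```

```text
7.3 [ 578.38877791 -140.29898605   12.97918418] 45.13618350287653 [-0.53280176  0.06933199  0.40797434]
((577.2440795898438, -92.99402618408203), 47.44301986694336)
```

View pics/w7.png

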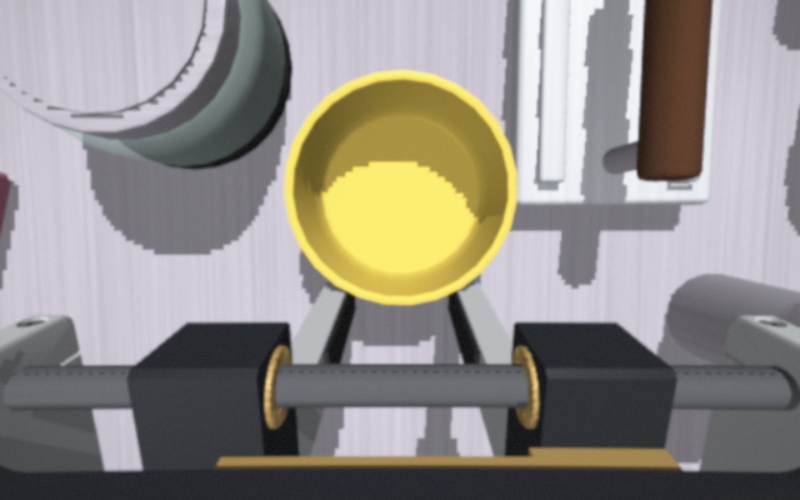

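View pics/s7.png

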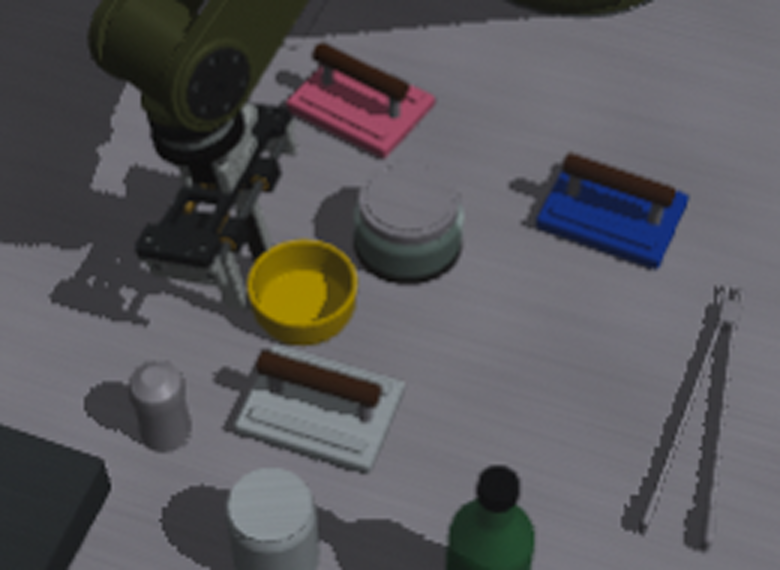

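The bowl is in the mouth of the gap. The jar's edge is at column 291, the bowl spans columns 286–517, and the press's edge is at column 519. I'll check the clearances here.

Run:
```python
from h import *
c=load("w7");st=c["st"]
W=lambda x,y:(x/1.25-.1,y/1.25-.1)
for z in (0,5): print(z,onz(c,[W(291,70)],z,st)[:,:2])
print(onz(c,[W(518,198),W(519.5,10),W(709,198)],18,st)[:,:2])
```

```text
0 [[522.85603499 -31.16676536]]
5 [[524.21032084 -32.95285363]]
[[631.44408718 -94.72008799]
 [629.95395898 -11.68674409]
 [718.46599642 -94.80943861]]
```

Request:
apply_moves(plan=[0,0,0,0.0012,0,-0.007,48,0,0,0,0.0012,0,-0.007,48,0,0,0,0.0012,-0.0001,-0.007,48,0,0,0,0.0012,-0.0001,-0.007,48,0,0,0,0.0012,-0.0001,-0.007,48])

```text
clock: 8.02
eef_pos: [578.0, -104.8, 13.1]
eef_rot: [3.135, 1.397, 1.565]
wrist_force: [-0.2, -0.5, -0.4]
finger_gap: 45.3
```

Run:
```python
from h import *
s=readout.read_state();print(s["clock"],s["eef_pos"],s["finger_gap"],s["wrist_force"])
c=cams.camera("wrist"); c["st"]=s; np.save("pics/w8.npy",c,allow_pickle=True); save("w8",c)
print(bowlw(c,s))
```

```text
8.025 [ 578.04748912 -104.79160237   13.12627595] 45.30637013946203 [-0.16790659 -0.45993302 -0.42766112]
((576.317138671875, -57.2677116394043), 47.87959289550781)
```

View pics/w8.png

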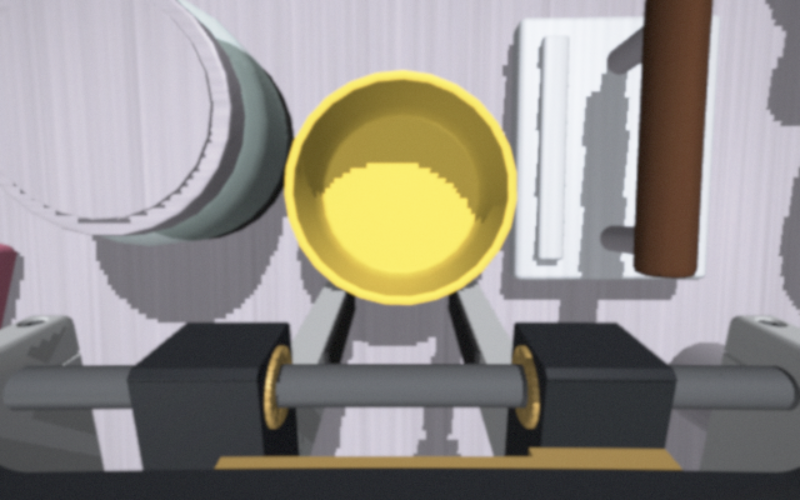

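Request:
apply_moves(plan=[0,0,0,0.0012,0,-0.007,48,0,0,0,0.0012,0,-0.007,48,0,0,0,0.0012,0,-0.007,48,0,0,0,0.0012,0,-0.007,48,0,0,0,0.0012,0,-0.007,48])

```text
clock: 8.7
eef_pos: [578.1, -69.3, 13.3]
eef_rot: [3.135, 1.397, 1.565]
wrist_force: [0.1, -0.7, -0.1]
finger_gap: 44.7
```

Run:
```python
from h import *
s=readout.read_state();print(s["clock"],s["eef_pos"],s["finger_gap"],s["wrist_force"])
c=cams.camera("wrist"); c["st"]=s; np.save("pics/w9.npy",c,allow_pickle=True); save("w9",c)
print(bowlw(c,s))
```

```text
8.7 [578.05354614 -69.28461511  13.29679657] 44.73905016797701 [ 0.1437273  -0.71446806 -0.12740403]
((576.545166015625, -21.65216827392578), 47.68799591064453)
```

View pics/w9.png

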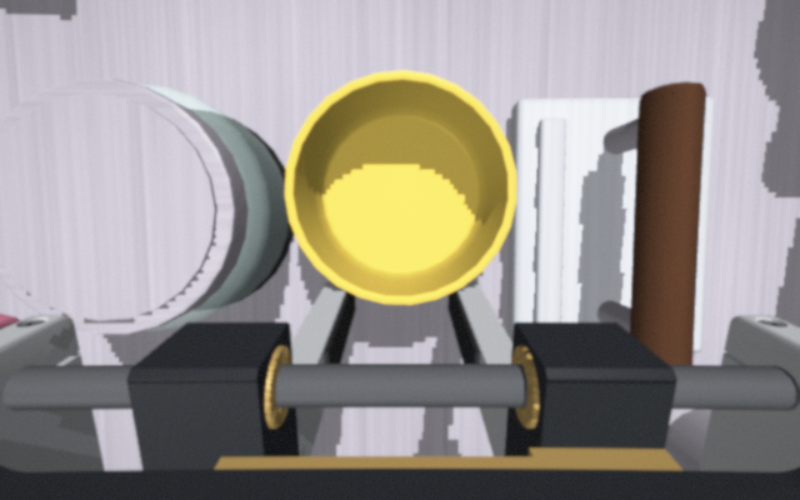

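The bowl is at the narrowest point with no side force. I'll continue straight on.

Request:
apply_moves(plan=[0,0,0,0.0013,0,-0.007,48,0,0,0,0.0013,0,-0.007,48,0,0,0,0.0013,0,-0.007,48,0,0,0,0.0013,0,-0.007,48,0,0,0,0.0013,0,-0.007,48])

```text
clock: 9.38
eef_pos: [578.0, -33.7, 13.0]
eef_rot: [3.134, 1.397, 1.564]
wrist_force: [-0.4, -1.0, 0.5]
finger_gap: 44.9
```

Request:
apply_moves(plan=[0,0,0,0.0013,0,-0.007,48,0,0,0,0.0013,0,-0.007,48,0,0,0,0.0013,0,-0.007,48,0,0,0,0.0013,0,-0.007,48,0,0,0,0.0013,0,-0.007,48])

```text
clock: 10.0
eef_pos: [578.0, 1.9, 12.6]
eef_rot: [3.134, 1.397, 1.565]
wrist_force: [0.9, -0.8, 1.4]
finger_gap: 45.3
```

Run:
```python
from h import *
s=readout.read_state();print(s["clock"],s["eef_pos"],s["finger_gap"],s["wrist_force"])
c=cams.camera("wrist"); c["st"]=s; save("w10",c)
print(bowlw(c,s))
```

```text
10.0 [577.99975309   1.87752119  12.61733565] 45.25024208728865 [ 0.8698957  -0.81355591  1.37093009]
((576.567626953125, 49.09763717651367), 47.371212005615234)
```

View pics/w10.png

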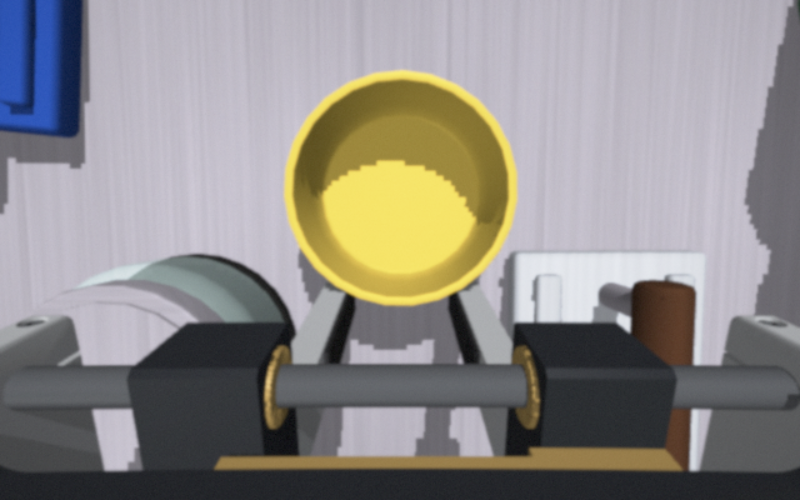

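Request:
apply_moves(plan=[0,0,0,0.0014,0,-0.008,48,0,0,0,0.0014,0,-0.008,48,0,0,0,0.0014,0,-0.008,48,0,0,0,0.0014,0,-0.008,48,0,0,0,0.0014,0,-0.008,48])

```text
clock: 10.68
eef_pos: [577.9, 42.6, 12.6]
eef_rot: [3.135, 1.397, 1.565]
wrist_force: [0.4, -0.4, -0.1]
finger_gap: 45.1
```

Request:
apply_moves(plan=[0,0,0,0.0014,0,-0.008,48,0,0,0,0.0014,0,-0.008,48,0,0,0,0.0014,0,-0.008,48,0,0,0,0.0014,0,-0.008,48,0,0,0,0.001,0,-0.006,48])

```text
clock: 11.3
eef_pos: [577.9, 81.1, 12.7]
eef_rot: [3.135, 1.397, 1.565]
wrist_force: [-0.5, 0.3, 0.0]
finger_gap: 45.5
```

Request:
apply_moves(plan=[0,0,0,0.0007,0,-0.004,48,0,0,0,0.0003,0,-0.002,48,0,0,0,0,0,0,48])

```text
clock: 11.68
eef_pos: [577.9, 86.7, 12.8]
eef_rot: [3.135, 1.397, 1.565]
wrist_force: [-0.6, -0.9, 0.3]
finger_gap: 45.4
```

Run:
```python
from h import *
s=readout.read_state();print(s["clock"],s["eef_pos"],s["finger_gap"],s["wrist_force"])
c=cams.camera("wrist"); c["st"]=s; save("w11",c)
print(bowlw(c,s))
save("t11",cams.camera("top"))
```

```text
11.675 [577.91842316  86.67884745  12.78504682] 45.41452569523141 [-0.63646749 -0.89504179  0.33692765]
((576.601318359375, 134.25721740722656), 47.428466796875)
```

View pics/t11.png

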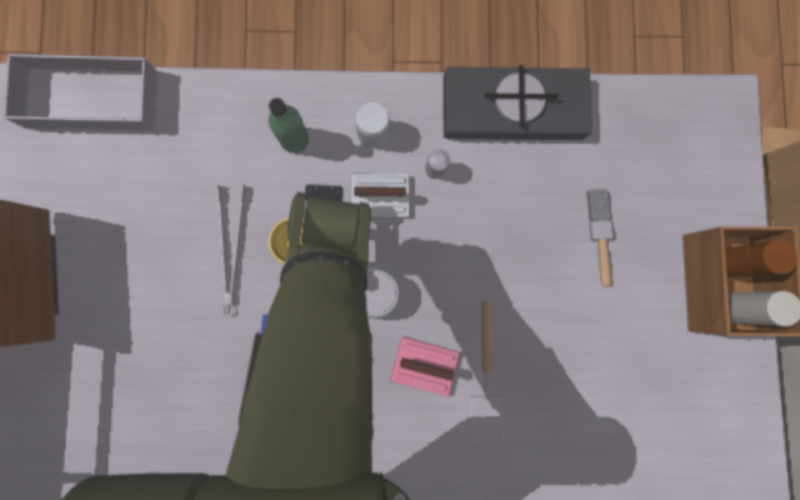

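The bowl stands at (577, 134), clear of both and short of the tongs. I'll back off and raise the hand.

Request:
apply_moves(plan=[0,0,0,-0.001,0,0.006,48,0,0,0,-0.002,0,0.012,48,0,0,0,-0.02,0,0.005,48,0,0,0,-0.04,0,0,48,0,0,0,-0.05,0,0,48])

```text
clock: 12.4
eef_pos: [577.5, 43.6, 122.1]
eef_rot: [3.138, 1.397, 1.567]
wrist_force: [0.1, -0.3, -0.3]
finger_gap: 45.1
```

Request:
apply_moves(plan=[0,0,0,-0.05,0,0,48,0,0,0,-0.05,0,0,48,0,0,0,-0.02,0,0.03,48,0,0,0,0,0,0.05,48,0,0,0,0,0,0.05,48])

```text
clock: 13.02
eef_pos: [577.5, -106.3, 217.4]
eef_rot: [3.124, 1.397, 1.554]
wrist_force: [0.8, -0.2, -1.1]
finger_gap: 44.9
```

Request:
apply_moves(plan=[0,0,0,0,0,0.05,48,0,0,0,0,0,0.05,48,0,0,0,0,0,0.04,48,0,0,0,0,0,0,48,0,0,0,0,0,0,48])

```text
clock: 13.65
eef_pos: [577.9, -242.0, 192.5]
eef_rot: [3.13, 1.397, 1.56]
wrist_force: [0.3, 0.1, -1.0]
finger_gap: 45.2
```

Run:
```python
from h import *
s=readout.read_state();print(s["clock"],s["eef_pos"],s["finger_gap"],s["wrist_force"])
t=cams.camera("top"); save("t12",t); sc=cams.camera("scene"); save("s12",sc)
t0=load("top0")
h=cv2.cvtColor(t["image"],cv2.COLOR_RGB2HSV); m=cv2.inRange(h,(15,60,30),(38,255,255)); 
mm=np.zeros_like(m); mm[165:225,205:260]=m[165:225,205:260]
cnt=max(cv2.findContours(mm,cv2.RETR_EXTERNAL,cv2.CHAIN_APPROX_NONE)[0],key=len)
print(cv2.minEnclosingCircle(onz(t,cv2.convexHull(cnt).reshape(-1,2),40)[:,:2].astype(np.float32)))
d=cv2.absdiff(t["image"],t0["image"]).max(2)
print("tongs diff",d[140:260,165:205].max(),"bottle/can",d[70:130,205:320].max(),"shaker",d[115:145,338:365].max(),"spatula/brush",d[150:240,465:495].max(),d[235:300,380:395].max())
```

```text
13.65 [ 577.89856315 -241.982948    192.53703161] 45.18067969800501 [ 0.3128355   0.0519265  -0.96236923]
((578.3775024414062, 135.1326904296875), 48.80345916748047)
tongs diff 30 bottle/can 32 shaker 29 spatula/brush 104 83
```

View pics/t12.png

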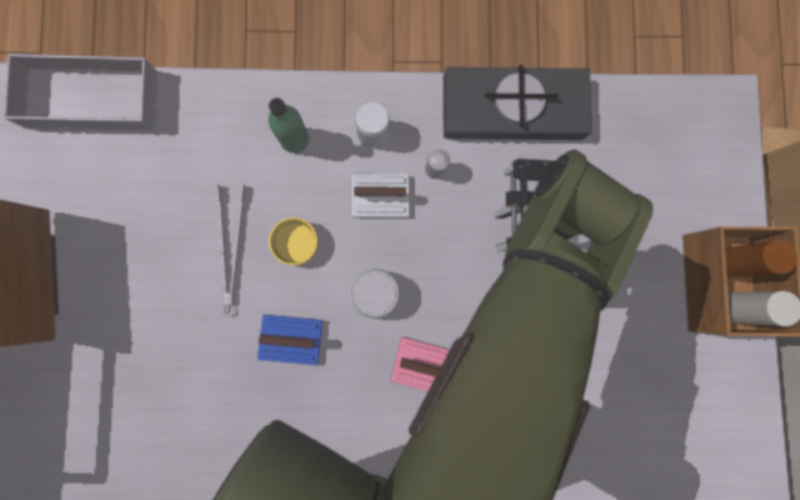

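View pics/s12.png

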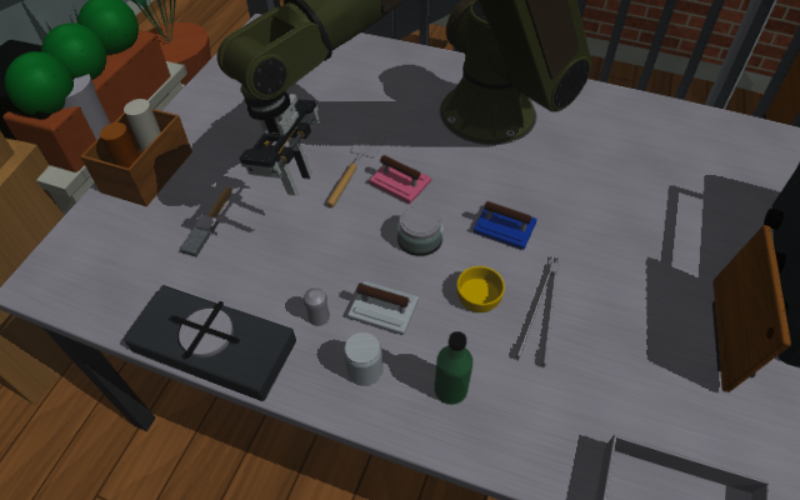

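The pictures show the bowl at top-view (293,241), upright between the gap's exit and the tongs, with nothing else shifted. The hand is high and clear, so I'm handing in the job.

```bash
python3 -c "
from cell import ticket
print(ticket.sign_off())"
```

```text
the job is handed in; nothing more can be done
None
```

I pushed the bowl from outside with two slightly open fingertips, lined it up before the gap, took it straight through between the jar and the press, and raised the hand clear. I handed the job in with the robot's clock at about 14 s; it gave no verdict.

**Final position:** After the hand was clear, the top camera put the bowl at about (578, 135) mm, upright. The wrist camera, just before the hand withdrew, put it at (577, 134). The bowl needed to be past y ≈ 76 mm and short of y ≈ 212 mm, so it stands well inside.

**Clearance and force:** In the gap the bowl had about 5 mm free on each side. Wrist force at the end of each move never passed about 2.5 N, and no side push showed, so I don't think anything touched the jar or the press.

**Everything else:** The tongs, bottle, can and shaker look unchanged between the first and last top pictures. The same comparison failed for the brush and spatula, because the arm and its shadow covered them in the last top picture. In the scene view both appear where they were, but I did not measure that.

**Where the views disagreed:** My two-view height estimates were off by about 6 mm for the bowl rim and jar lid, and by up to about 8 mm for the press corners. I used the heights in the text for those.

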